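# Sort the loose feet of a solitaire board

### The arm

A 6-joint arm with a two-finger parallel gripper is mounted at the origin on the work surface. World frame = base frame: x ahead of the robot, y to its left, z up, the work surface at z = 0. Lengths are in m, angles in rad, forces in N, time in s.
With the tool pointing down it reaches from about 0.35 to 0.85 m from the base axis. Payload 8.1 kg.
Tool frame: the origin (TCP) lies midway between the tips of the shut fingers; the grasp point (between the pads) lies 19 mm behind it (robot.grip_point_offset is the distance from the TCP to the grasp point, in m); z points along the fingers, y is the line along which they close (so a half turn about z gives the same grasp; the last joint's range is limited). The gripper opens to 93 mm and grips with 3 to 60 N. Pads are 15 mm wide; open, the fingers measure 128 mm over their backs; the gripper's body (75 mm by 188 mm) begins 65 mm behind the grasp point.
Start: joints at [-1.289, 0.13, 1.488, -0, 1.523, -0.085], TCP at [0.215, -0.56, 0.219] pointing down, gripper open.
Joint ranges: [-2.96, 2.96], [-0.89, 2.26], [0.02, 2.5], [-1.34, 4.48], [0, 2.73], [-2.66, 2.66]. Speed limits (rad/s): [2.39, 2.39, 2.79, 3.14, 3.14, 3.14].

### API

Orientations are given as a rotation vector (axis times angle).
In Python, from plant import robot, read_camera, job gives the robot as it stands.
- The arm moves only by the shell command python3 -m inch 'ROWS' [FORCE]. ROWS is JSON, one flat list of numbers, 5 for each row, row after row: the shift along the world's x, y, z in mm, then the turn about the world's z in degrees, then the opening in per cent of the stroke, from 0 (shut) to 100 (fully open). In form: [dx, dy, dz, yaw, hand, dx, dy, dz, yaw, hand, ...]. A call has 1 to 10 rows; each row is the pose to reach, as a shift and turn from the pose commanded when the call began; what a row does not reach only later rows make up. A row lasts 1/12 s, in which the tool goes at most 41.7 mm and 7.16 degrees, less where a joint would pass 70% of its speed; a pose out of reach is approached as far as the arm can. A call with a gripper value outside its range is refused whole. The fingers move at their own pace and stop on an object; FORCE is the grip in N (left out, the last holds). Time passes only in rows, so rows that repeat a pose let the fingers close. It gives the time, the measured TCP pose, the force, the opening and the grip force at its end, in the units of the state.
- robot.read_state(): the state, without advancing time (a new reading comes with each control period).
- read_camera(name): name is "scene" or "top"; returns a dict with "image" (400x640x3 uint8, blue, green, red), "K" (3x3 intrinsics, pixels), "extrinsics" (4x4, takes a point from world to camera coordinates). Camera axes: x right, y down, z forward; pixel columns grow to the right and rows downward; lengths in m; the calibration is good to about 2 mm. A picture is of the moment at which its call begins. There is no depth.
- job.close_job(): hands the job in; it is judged then, once.
The state is a dict: "t": time; "q": joint angles; "dq": joint speeds; "joint_torque": joint torques, N m; "tool_pos": TCP position; "orientation": TCP orientation; "force": force on the tool from outside, world axes, zero at the start; "wrist_torque": the same for the moment, N m; "opening": finger opening in m; "gripper_force": force on a finger pad.
Only numpy, scipy, OpenCV 4.12 (cv2) and the standard library are available. Lean on these libraries where they do the work, as an engineer would, in place of code of your own. Each camera call takes 0.05 s, during which the arm holds its last target. There are 200 camera calls.

### The job

The solitaire board lies face down in the tray, and one or two of its three wooden feet have worked loose. Find out which by rocking the feet gently sideways to feel for play, then lift out every loose foot and lay it in the empty blue dish for re-gluing, lowering it in rather than dropping it. Leave sound feet fully seated and never pull one upwards, and leave everything else on the tray where it is.

Things in the scene. Friction and masses are not known exactly. Their poses are not given: they have to be found in the camera images.
- foot_1_mid (a point): turned wooden foot 1 of the board, about 30 g: dark upright cylinder 28 mm across, 46 mm tall above the board, dark rubber sole on top, at its lower end a collar 30 mm wide and 6 mm high that rests on the board and hides the socket. Below it a tenon 14 mm across and 18 mm long sits in the socket. The point is on the axis, 23 mm above the board's upper surface when seated; z along the axis, up.
- foot_2_mid (a point): turned wooden foot 2 of the board, about 30 g: dark upright cylinder 28 mm across, 46 mm tall above the board, dark rubber sole on top, at its lower end a collar 30 mm wide and 6 mm high that rests on the board and hides the socket. Below it a tenon 14 mm across and 18 mm long sits in the socket. The point is on the axis, 23 mm above the board's upper surface when seated; z along the axis, up.
- foot_3_mid (a point): turned wooden foot 3 of the board, about 30 g: dark upright cylinder 28 mm across, 46 mm tall above the board, dark rubber sole on top, at its lower end a collar 30 mm wide and 6 mm high that rests on the board and hides the socket. Below it a tenon 14 mm across and 18 mm long sits in the socket. The point is on the axis, 23 mm above the board's upper surface when seated; z along the axis, up.
- seat_1 (a point): centre of the mouth of foot 1's socket, on the board's upper surface, z up. All feet look alike and start upright, centred, seated. A sound foot gives under 1 mm to a sideways push of 5 N at half height. A loose one shifts 3 to 4 mm from its start to any side under less than 2 N (if also pressed down on the board, rubbing adds a few N), and lifts out freely.
- seat_2 (a point): centre of the mouth of foot 2's socket, on the board's upper surface, z up; as seat 1
- seat_3 (a point): centre of the mouth of foot 3's socket, on the board's upper surface, z up; as seat 1
- board_mid (a point): centre of the upper surface of the round wooden solitaire board, 220 mm across, 24 mm thick, lying face down in the tray with its three feet up, each 85 mm from this point, 120 degrees apart. The board and the tray do not move. z up.
- dish_in (a point): centre of the inner floor of the empty blue ceramic dish, a round bowl 124 mm across the rim, 28 mm tall overall, wall 4 mm, standing loose in the same tray (either side of the board). z up. There is room for all the loose feet lying on their sides.
- tower_mid (a point): the tower of stacked token dishes, 76 across, 62 tall, sizes in mm; bystander; point at its middle
- jar_mid (a point): the clear jar of marbles with its aluminium screw lid, 76 across, 92 tall, sizes in mm; bystander; point at its middle
- glue_mid (a point): the white glue bottle with orange nozzle, 42 across, 108 tall, sizes in mm; bystander; point at its middle
- cardbox_mid (a point): the green and brown card box, 70 x 95 x 28, sizes in mm; bystander; point at its middle
- die_1_mid (a point): a brown die, 16 cube, sizes in mm; bystander; point at its middle
- die_2_mid (a point): the other brown die, 16 cube, sizes in mm; bystander; point at its middle
Mind the look-alikes: they are no part of the job. Leave any orange or yellow look-alike of the part that bears foot_2_mid alone. Leave any red look-alike of the part that bears foot_3_mid alone.

How it is judged:
By the outcome, as a careful person would: the job done as asked, in the order asked, and still so for the second after the job is handed in, with the robot touching nothing.
It also fails if it takes over 70 s, if anything falls off the work surface, if the arm or the gripper's body presses on something with over 40 N, if the wrist force passes 120 N, or if a joint passes its speed limit or range.

## Working session

There is one attempt and no reset: what is moved stays moved. The work goes in short steps, Python scripts to look and compute and a shell command to move; the robot and the scene stay as the last step left them, time stands still between calls to the robot, and variables do not carry over. Pictures are saved under pics/ and viewed, at most 10 in all, crops included, and the job is handed in when it is done.

```bash
ls; mkdir -p pics
python3 - <<'E'
from plant import robot, read_camera, job
import cv2,numpy as np
for n in("scene","top"):
    d=read_camera(n);cv2.imwrite(f"pics/{n}0.png",d["image"]);print(n,d["K"],d["extrinsics"])
s=robot.read_state();print(s["t"],s["tool_pos"],s["orientation"],s["force"],s["opening"])
E
```

```text
pics
scene [[507.1171275    0.         325.28237167]
 [  0.         507.1171275  196.99167201]
 [  0.           0.           1.        ]] [[ 0.15995822  0.98702101 -0.01424374 -0.0447271 ]
 [ 0.80472325 -0.13874448 -0.57720919 -0.41926352]
 [-0.57169384  0.08086709 -0.81647208  1.4588854 ]
 [ 0.          0.          0.          1.        ]]
top [[422.33759958   0.         321.72675714]
 [  0.         422.33759958 200.10051594]
 [  0.           0.           1.        ]] [[-0.00235866 -0.99949835 -0.03158288 -0.03031271]
 [-0.98618999  0.00755512 -0.16544556  0.55467844]
 [ 0.16560118  0.03075649 -0.98571309  0.98423141]
 [ 0.          0.          0.          1.        ]]
0.1 [ 0.21503812 -0.55957764  0.21765102] [-3.08722535e+00 -5.72620256e-01  3.22911715e-04] [-0.27426686 -0.76852952 -0.0439605 ] 0.09328813077478748
```

View pics/scene0.png

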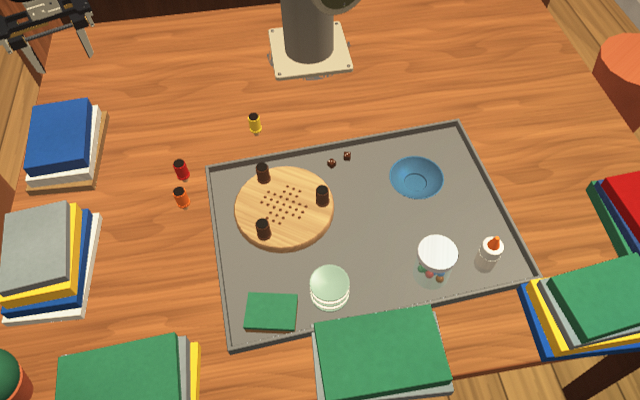

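View pics/top0.png

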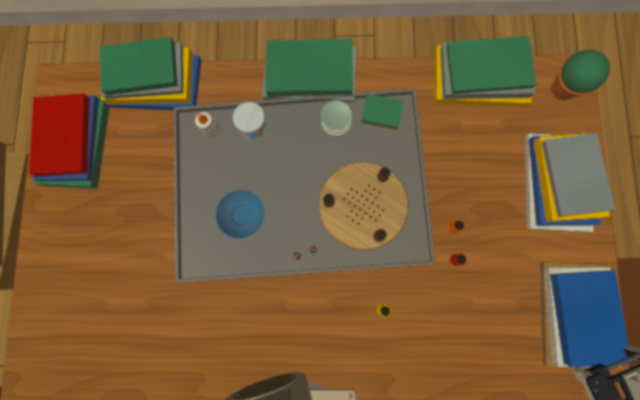

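The scene view shows the board near (284,206), with feet at (263,173), (322,196) and (263,229). The dish is at (416,178) and the dice at (331,162) and (347,156). In the top view the board is at (363,206), the feet at (384,174), (329,200) and (380,236), and the dish at (240,214). The red, orange and yellow look-alikes stand outside the tray.

```bash
cat > h.py <<'E'
from plant import robot, read_camera
import cv2,numpy as np
def blobs(m,amin):
    n,l,s,c=cv2.connectedComponentsWithStats(m.astype(np.uint8))
    return [(c[i],s[i,4],l==i) for i in range(1,n) if s[i,4]>=amin]
def tri(ps,ds):
    P=[d["K"]@d["extrinsics"][:3] for d in ds]
    X=cv2.triangulatePoints(P[0],P[1],np.array(ps[0],float).reshape(2,1),np.array(ps[1],float).reshape(2,1)).ravel();X=X[:3]/X[3]
    e=[np.linalg.norm((lambda v:v[:2]/v[2])(P[i]@np.append(X,1))-ps[i]) for i in(0,1)]
    return X,e
def ray(p,d,z):
    R,t=d["extrinsics"][:3,:3],d["extrinsics"][:3,3];o=-R.T@t
    v=R.T@np.linalg.inv(d["K"])@np.array([p[0],p[1],1]);return o+v*(z-o[2])/v[2]
E
python3 - <<'E'
from h import *
ds=[read_camera(n) for n in("scene","top")]
G={"scene":[(263,173),(322,196),(263,229)],"top":[(380,236),(329,200),(384,174)]}
res=[]
for d,g in zip(ds,G.values()):
    b=blobs(d["image"].max(2)<75,15)
    out=[]
    for p in g:
        c=min(b,key=lambda q:np.hypot(*(q[0]-p)));print(p,c[0],c[1]);out.append(c[0])
    res.append(out)
F=[]
for a,b in zip(*res):
    X,e=tri((a,b),ds);F.append(X);print("foot",X,e)
F=np.array(F);print("mean",F.mean(0),[np.linalg.norm((f-F.mean(0))[:2]) for f in F])
e=[]
for d in ds:
    im=d["image"].astype(int)
    bl=blobs((im[...,0]-im[...,2]>40)&(im[...,0]>70),500)
    w=(330,120,500,260) if d is ds[0] else (200,180,280,250)
    q=[x for x in bl if w[0]<x[0][0]<w[2] and w[1]<x[0][1]<w[3]][0]
    ct=max(cv2.findContours(q[2].astype(np.uint8),0,1)[0],key=cv2.contourArea)
    el=cv2.fitEllipse(cv2.convexHull(ct));print("dish",el,q[1]);e.append(np.array(el[0]))
    for z in(.02,.03):print(ray(el[0],d,z))
print(tri(e,ds))
for n,pa,pb in(("die1",(331,162),(297,255.5)),("die2",(347,156),(313,249)),("jar lid",(438,251),(249,116)),("tower top",(330,281),(336,113)),("yellow",(255,124),(383,311))):print(n,tri((pa,pb),ds))
E
```

```text
(263, 173) [261.45454545 176.25757576] 66
(322, 196) [321.41772152 194.60759494] 158
(263, 229) [262.16666667 233.16666667] 72
(380, 236) [379.98734177 234.56962025] 79
(329, 200) [328.4047619  199.80952381] 84
(384, 174) [383.96969697 173.71717172] 99
foot [ 0.46928397 -0.17367115  0.05013446] [np.float64(0.509894820274536), np.float64(0.6890647281482584)]
foot [ 0.55189131 -0.05078942  0.06424102] [np.float64(0.36980920683011803), np.float64(0.4774201704763472)]
foot [ 0.61791961 -0.18604399  0.05013223] [np.float64(0.19806104493300275), np.float64(0.24145416863111321)]
mean [ 0.54636496 -0.13683486  0.0548359 ] [np.float64(0.08543062533410217), np.float64(0.08622271760318252), np.float64(0.08684242261913845)]
dish ((416.1615295410156, 177.12010192871094), (41.893558502197266, 54.66102600097656), 101.27378845214844) 1766
[0.50872246 0.17483782 0.02      ]
[0.51593689 0.17153316 0.03      ]
dish ((242.52590942382812, 211.3585662841797), (40.126121520996094, 46.270626068115234), 142.08880615234375) 1434
[0.53177486 0.16623351 0.02      ]
[0.53035487 0.16401451 0.03      ]
(array([0.52845125, 0.16349967, 0.0472077 ]), [np.float64(1.0267288324646886), np.float64(1.3557929472374843)])
die1 (array([0.42101849, 0.00691848, 0.00800489]), [np.float64(6.629713643606878), np.float64(9.204712025764128)])
die2 (array([0.43944166, 0.0100393 , 0.04627897]), [np.float64(6.647649980707852), np.float64(9.269278397265982)])
jar lid (array([0.74884657, 0.13932879, 0.10780351]), [np.float64(0.5463365776821437), np.float64(0.6218966157137069)])
tower top (array([ 0.7633178 , -0.06875674,  0.08152273]), [np.float64(0.26500158654196054), np.float64(0.2940916608622786)])
yellow (array([ 0.29081087, -0.17672115,  0.03350928]), [np.float64(0.10604345957884774), np.float64(0.15983019323603326)])
```

Run:
```python
from h import *
a=cv2.imread("pics/scene0.png")[145:255,215:455];b=cv2.imread("pics/top0.png")[155:270,200:440]
r=lambda i:cv2.resize(i,None,fx=3,fy=2.55 if 0 else 3 if 0 else 2.6,interpolation=cv2.INTER_CUBIC)
cv2.imwrite("pics/crop.png",np.vstack([r(a),r(b)]));print(r(a).shape,r(b).shape)
```

```text
(286, 720, 3) (299, 720, 3)
```

View pics/crop.png

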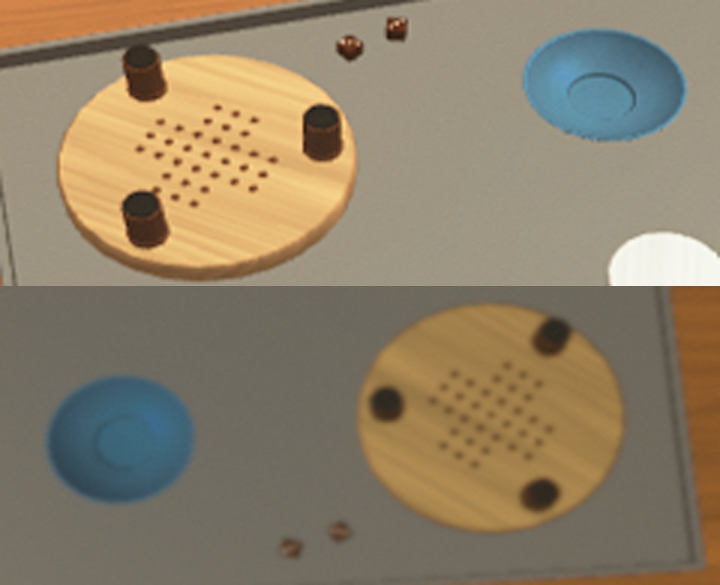

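The crop shows the soles in the scene view at full-image pixels (262,167), (322,190) and (262,224). The dish rim is centred near (416.5,177) in scene and (240,214) in top. I'll refine with whole-silhouette masks.

Run:
```python
from h import *
ds=[read_camera(n) for n in("scene","top")]
G=[[(262,172),(322,195),(262,229)],[(380,236),(329,200),(384,174)]]
for th in((110,75),(125,85)):
  res=[]
  for d,g,t in zip(ds,G,th):
    b=blobs(d["image"][...,2]<t,30);out=[]
    for p in g:
        c=min(b,key=lambda q:np.hypot(*(q[0]-p)));print(p,c[0].round(1),c[1],end=" ");out.append(c[0])
    res.append(out)
  print();F=[]
  for a,b in zip(*res):
    X,e=tri((a,b),ds);F.append(X);print("foot",X.round(4),np.round(e,2))
  F=np.array(F);print("mean",F.mean(0).round(4),[np.linalg.norm((f-F.mean(0))[:2]).round(4) for f in F])
e=[]
for d,w in zip(ds,((330,120,500,230),(190,170,290,260))):
    hsv=cv2.cvtColor(d["image"],cv2.COLOR_BGR2HSV);m=(hsv[...,0]>92)&(hsv[...,0]<125)&(hsv[...,1]>90)
    q=max([x for x in blobs(m,300) if w[0]<x[0][0]<w[2] and w[1]<x[0][1]<w[3]],key=lambda x:x[1])
    ct=max(cv2.findContours(q[2].astype(np.uint8),0,1)[0],key=cv2.contourArea)
    el=cv2.fitEllipse(ct);print("dish",np.round(el[0],1),np.round(el[1],1),q[1]);e.append(np.array(el[0]))
print([x.round(4) for x in tri(e,ds)])
# board ellipse
e=[]
for d,c in zip(ds,((284,206),(363,206))):
    h=cv2.cvtColor(d["image"],cv2.COLOR_BGR2HSV);b=[x for x in blobs((h[...,0]<25)&(h[...,1]>75)&(h[...,2]>(150 if c[0]==284 else 90)),2000) if np.hypot(*(x[0]-c))<25]
    for x in b:
        ct=max(cv2.findContours(x[2].astype(np.uint8),0,1)[0],key=cv2.contourArea);el=cv2.fitEllipse(cv2.convexHull(ct));print("board",np.round(el[0],1),np.round(el[1],1),x[1])
    if b:e.append(np.array(el[0]))
if len(e)==2:print([x.round(4) for x in tri(e,ds)])
for n,pa,pb in(("die1",(331,162),(313,249)),("die2",(347,156),(297,255.5))):print(n,tri((pa,pb),ds))
```

```text
(262, 172) [253. 116.] 51 (322, 195) [321.7 195.7] 229 (262, 229) [262.6 229. ] 242 (380, 236) [380.  234.5] 78 (329, 200) [328.5 199.9] 86 (384, 174) [383.9 173.7] 99 
foot [ 0.4545 -0.1632  0.2244] [3.35 4.85]
foot [ 0.5523 -0.0506  0.0607] [0.27 0.35]
foot [ 0.6153 -0.184   0.0617] [0. 0.]
mean [ 0.5407 -0.1326  0.1156] [np.float64(0.0915), np.float64(0.0828), np.float64(0.0906)]
(262, 172) [252.9 116.1] 54 (322, 195) [321.7 195.9] 239 (262, 229) [262.7 229.1] 252 (380, 236) [379.8 234.9] 93 (329, 200) [328.5 199.8] 96 (384, 174) [383.8 173.7] 112 
foot [ 0.4539 -0.1631  0.2237] [3.49 5.05]
foot [ 0.5526 -0.0506  0.0603] [0.24 0.31]
foot [ 0.6153 -0.1839  0.0614] [0.01 0.01]
mean [ 0.5406 -0.1325  0.1151] [np.float64(0.0919), np.float64(0.0828), np.float64(0.0907)]
dish [416.  177.1] [40.5 53.1] 1752
dish [239.9 213.5] [45.3 47.1] 1742Traceback (most recent call last):
  File "<stdin>", line 21, in <module>
AttributeError: 'list' object has no attribute 'round'. Did you mean: 'count'?
```

Run:
```python
from h import *
ds=[read_camera(n) for n in("scene","top")]
print("dish",tri(((416,177.1),(239.9,213.5)),ds), ray((416,177.1),ds[0],.042),ray((239.9,213.5),ds[1],.042))
A=ray((379.9,234.7),ds[1],.061);print("A",A,ray((262.3,171.8),ds[0],.061))
F=np.array([A,[.5525,-.0506,.0607],[.6153,-.184,.0617]]);print(F.mean(0),[np.linalg.norm((f-F.mean(0))[:2]) for f in F],[np.linalg.norm((F[i]-F[i-1])[:2]) for i in range(3)])
for n,pa,pb in(("die1",(331,162),(313,249)),("die2",(347,156),(297,255.5))):print(n,tri((pa,pb),ds)[0])
s=robot.read_state();print(s["t"],s["tool_pos"],s["orientation"],s["opening"],s["force"])
```

```text
dish (array([0.52354481, 0.16778141, 0.04071705]), [np.float64(0.05709843270165272), np.float64(0.07538229531430275)]) [0.52447738 0.16722628 0.042     ] [0.52339792 0.1676737  0.042     ]
A [ 0.46813479 -0.17067116  0.061     ] [ 0.46551956 -0.17132097  0.061     ]
[ 0.5453116  -0.13509039  0.06113333] [np.float64(0.08498382784134763), np.float64(0.08479562712416079), np.float64(0.08538458360795693)] [np.float64(0.14776758049573757), np.float64(0.1467466239134341), np.float64(0.14744287029219144)]
die1 [ 0.43690019 -0.01129808  0.02727348]
die2 [0.4215848  0.02904466 0.02262557]
0.4 [ 0.21516186 -0.56003526  0.21851246] [-3.08871964e+00 -5.72813175e-01  5.70955928e-05] 0.0926804444221908 [-0.51499336  0.4049454   0.30070067]
```

```bash
python3 -m inch '[253,389,-60,0,65,253,389,-60,0,65,253,389,-60,0,65,253,389,-60,0,65,253,389,-60,0,65,253,389,-60,0,65,253,389,-60,0,65,253,389,-60,0,65,253,389,-60,0,65,253,389,-60,0,65]' 5
```

```text
t: 1.23
tool_pos: [0.4413, -0.2119, 0.1653]
orientation: [3.088, 0.573, 0.001]
force: [0.3, -2.2, 0.1]
opening: 0.0602
gripper_force: 0.0
```

```bash
python3 -m inch '[26,41,-5,0,65,27,41,-40,0,65,27,41,-80,0,65,27,41,-100,0,65,27,41,-110,0,65,27,41,-117,0,65,27,41,-117,0,65]'
python3 - <<'E'
from h import *
for n in("scene","top"):
    d=read_camera(n);cv2.imwrite(f"pics/{n}1.png",d["image"])
a=cv2.imread("pics/scene1.png")[120:270,200:350];b=cv2.imread("pics/top1.png")[150:270,300:450]
cv2.imwrite("pics/c1.png",np.hstack([cv2.resize(a,(400,400)),cv2.resize(b,(400,400))]))
E
```

```text
t: 1.82
tool_pos: [0.4671, -0.1727, 0.0476]
orientation: [-3.088, -0.572, 0.001]
force: [0.6, -0.0, 0.6]
opening: 0.0604
gripper_force: 0.0
```

View pics/c1.png

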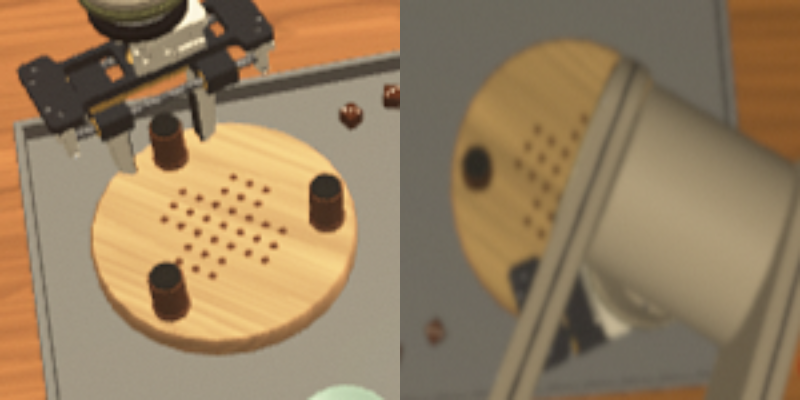

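The crop shows foot A at (168,140) between the two fingertips at about (122,160) and (205,120), so it is straddled. I'll close gently.

```bash
python3 -m inch '[0,0,0,0,15,0,0,0,0,15,0,0,0,0,15,0,0,0,0,15,0,0,0,0,15,0,0,0,0,15]' 4
```

```text
t: 2.42
tool_pos: [0.4672, -0.1715, 0.0484]
orientation: [-3.087, -0.572, 0.001]
force: [-2.2, 7.8, 4.8]
opening: 0.0313
gripper_force: 4.0
```

```bash
python3 -m inch '[0,0,0,0,15,0,0,0,0,15,0,0,0,0,15]'
```

```text
t: 2.67
tool_pos: [0.4671, -0.1713, 0.0484]
orientation: [-3.086, -0.573, 0.001]
force: [-3.2, 7.5, 6.1]
opening: 0.0307
gripper_force: 4.0
```

```bash
python3 -m inch '[0,0,0,0,45,0,0,0,0,45,0,0,8,0,45,0,0,8,0,45]'; python3 -m inch '[0,2,0,0,15,0,2,0,0,15,0,2,0,0,15,0,2,0,0,15,0,2,0,0,15]'
```

```text
t: 3.0
tool_pos: [0.4683, -0.1732, 0.0577]
orientation: [3.088, 0.573, 0.002]
force: [-0.7, 0.1, 0.5]
opening: 0.0415
gripper_force: 0.0
t: 3.42
tool_pos: [0.4672, -0.1697, 0.0562]
orientation: [-3.087, -0.573, 0.001]
force: [-1.3, 5.7, 4.9]
opening: 0.0276
gripper_force: 4.0
```

```bash
python3 -m inch '[-0.4,1,0,0,15,-0.4,1,0,0,15,-0.4,1,0,0,15]';python3 -m inch '[-0.4,1,0,0,15,-0.4,1,0,0,15,-0.4,1,0,0,15]';python3 -m inch '[-0.7,2,0,0,15,-0.7,2,0,0,15,-0.7,2,0,0,15]'
```

```text
t: 3.67
tool_pos: [0.4671, -0.1695, 0.0562]
orientation: [-3.089, -0.573, -0.0]
force: [-0.6, 1.9, 2.5]
opening: 0.0279
gripper_force: 4.0
t: 3.92
tool_pos: [0.467, -0.1693, 0.0563]
orientation: [3.088, 0.573, 0.001]
force: [2.1, -3.4, -2.6]
opening: 0.0279
gripper_force: 4.0
t: 4.17
tool_pos: [0.4665, -0.1679, 0.0565]
orientation: [3.087, 0.572, 0.001]
force: [3.1, -7.7, -3.3]
opening: 0.0301
gripper_force: 4.0
```

Foot A swings from +6 N to −8 N within about 1 mm of travel, so it is sound and centred near (0.467,−0.169). Next is foot C.

```bash
python3 -m inch '[0.7,-2,0,0,15,0.7,-2,0,0,60,0.7,-2,0,0,60,0.7,-2,0,0,60,1,-2,41,0,60,1,-2,52,0,60,40,-6,55,0,60,80,-10,55,0,60,120,-13,55,0,60,149,-16,55,0,60]';python3 -m inch '[0,0,0,0,60,0,0,-30,0,60,0,0,-50,0,60,0,0,-55,0,60,0,0,-55,0,60,0,0,-55,0,60]';python3 -m inch '[0,0,0,0,15,0,0,0,0,15,0,0,0,0,15,0,0,0,0,15,0,0,0,0,15,0,0,0,0,15,0,0,0,0,15]'
```

```text
t: 5.0
tool_pos: [0.618, -0.1825, 0.1119]
orientation: [3.088, 0.573, 0.004]
force: [0.9, 0.2, 1.1]
opening: 0.0561
gripper_force: 0.0
t: 5.5
tool_pos: [0.615, -0.1827, 0.057]
orientation: [3.089, 0.573, 0.0]
force: [-0.9, -0.0, 0.7]
opening: 0.0557
gripper_force: 0.0
t: 6.08
tool_pos: [0.6151, -0.1819, 0.0569]
orientation: [-3.088, -0.573, -0.001]
force: [-2.7, 4.3, 6.3]
opening: 0.028
gripper_force: 4.0
```

```bash
python3 -m inch '[-0.4,1,0,0,15,-0.4,1,0,0,15,-0.4,1,0,0,15]';python3 -m inch '[-0.4,1,0,0,15,-0.4,1,0,0,15,-0.4,1,0,0,15]';python3 -m inch '[-0.4,1,0,0,15,-0.4,1,0,0,15,-0.4,1,0,0,15]'
```

```text
t: 6.33
tool_pos: [0.615, -0.1818, 0.0569]
orientation: [3.088, 0.573, 0.001]
force: [-0.8, 1.4, 5.5]
opening: 0.0279
gripper_force: 4.0
t: 6.58
tool_pos: [0.615, -0.1816, 0.057]
orientation: [3.087, 0.572, 0.003]
force: [1.7, -4.1, 3.0]
opening: 0.028
gripper_force: 4.0
t: 6.83
tool_pos: [0.6148, -0.1812, 0.057]
orientation: [3.086, 0.572, 0.003]
force: [3.5, -6.3, 3.1]
opening: 0.0284
gripper_force: 4.0
```

Foot C is also stiff, so it is sound. Next is foot B.

```bash
python3 -m inch '[0.4,-1.5,0,0,60,0.4,-1.5,0,0,60,0.4,-1.5,0,0,60,0.4,-1.5,41,0,60,0.4,-1.5,52,0,60,-16,35,55,0,60,-33,70,55,0,60,-50,105,55,0,60,-61,130,55,0,60]';python3 -m inch '[0,0,0,0,60,0,0,-30,0,60,0,0,-50,0,60,0,0,-55,0,60,0,0,-55,0,60,0,0,-55,0,60]';python3 -m inch '[0,0,0,0,15,0,0,0,0,15,0,0,0,0,15,0,0,0,0,15,0,0,0,0,15,0,0,0,0,15,0,0,0,0,15]';python3 -m inch '[-0.4,1,0,0,15,-0.4,1,0,0,15,-0.4,1,0,0,15]';python3 -m inch '[-0.4,1,0,0,15,-0.4,1,0,0,15,-0.4,1,0,0,15]'
```

```text
t: 7.58
tool_pos: [0.5513, -0.0471, 0.1111]
orientation: [-3.088, -0.574, 0.0]
force: [-0.5, -0.4, -0.2]
opening: 0.0556
gripper_force: 0.0
t: 8.08
tool_pos: [0.5531, -0.0499, 0.0567]
orientation: [-3.089, -0.573, -0.0]
force: [-0.2, 0.0, -0.0]
opening: 0.0553
gripper_force: 0.0
t: 8.67
tool_pos: [0.5532, -0.0498, 0.0568]
orientation: [3.089, 0.573, 0.001]
force: [-0.1, -0.4, 3.7]
opening: 0.0281
gripper_force: 4.0
t: 8.92
tool_pos: [0.5529, -0.049, 0.0568]
orientation: [3.088, 0.573, 0.002]
force: [1.1, -2.1, 5.2]
opening: 0.0277
gripper_force: 4.0
t: 9.17
tool_pos: [0.5526, -0.048, 0.0567]
orientation: [3.088, 0.573, 0.002]
force: [-0.1, -2.7, 5.3]
opening: 0.0279
gripper_force: 4.0
```

Foot B follows the tool at about 1 mm per mm with only 2–3 N including rubbing, so B is the only loose foot. I'll regrip it higher, so it can pivot when laid down, and lift it.

```bash
python3 -m inch '[0.6,-1.5,0,0,15,0.6,-1.5,0,0,45,0.6,-1.5,0,0,45,0.6,-1.5,9,0,45,0.6,-1.5,9,0,45,0.6,-1.5,9,0,15,0.6,-1.5,9,0,15,0.6,-1.5,9,0,15,0.6,-1.5,9,0,15,0.6,-1.5,9,0,15]' 8;python3 -m inch '[0,0,5,0,15,0,0,10,0,15,0,0,15,0,15,0,0,20,0,15,0,0,30,0,15,0,0,40,0,15,0,0,50,0,15,0,0,60,0,15,0,0,60,0,15]'
python3 - <<'E'
from h import *
for n in("scene","top"):
    d=read_camera(n);cv2.imwrite(f"pics/{n}2.png",d["image"])
a=cv2.imread("pics/scene2.png")[80:260,220:460];b=cv2.imread("pics/top2.png")[130:280,200:440]
cv2.imwrite("pics/c2.png",np.hstack([cv2.resize(a,None,fx=1.66,fy=1.66),cv2.resize(b,(398,299))]) if a.shape==b.shape else cv2.resize(a,None,fx=3,fy=3))
E
```

```text
t: 10.0
tool_pos: [0.5525, -0.0491, 0.0651]
orientation: [-3.089, -0.573, 0.0]
force: [0.3, 0.2, 0.9]
opening: 0.0279
gripper_force: 8.0
t: 10.75
tool_pos: [0.5544, -0.0495, 0.1286]
orientation: [3.087, 0.573, 0.007]
force: [0.8, -0.9, 0.5]
opening: 0.0277
gripper_force: 8.0
```

View pics/c2.png

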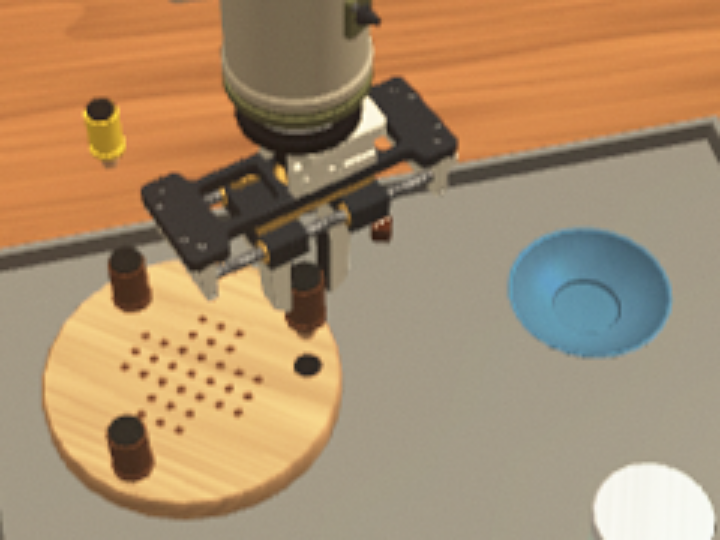

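The crop shows foot B held upright in the fingers at (305,300), its empty socket below at (307,365), and the dish at (590,290). I'll carry it over the dish.

```bash
python3 -m inch '[-8,30,5,0,15,-18,70,5,0,15,-28,105,5,0,15,-38,140,5,0,15,-46,175,5,0,15,-52,197,5,0,15,-55,207,0,0,15,-55,207,-20,0,15,-55,207,-40,0,15,-55,207,-40,0,15]';python3 -m inch '[0,0,-8,0,15,0,0,-12,0,15,0,0,-15,0,15,0,0,-15,0,15]'
```

```text
t: 11.68
tool_pos: [0.4942, 0.1569, 0.0803]
orientation: [3.088, 0.574, -0.012]
force: [-0.3, -0.6, -0.8]
opening: 0.0276
gripper_force: 8.0
t: 12.02
tool_pos: [0.4978, 0.1575, 0.0701]
orientation: [3.089, 0.572, 0.0]
force: [-0.3, -0.7, 0.1]
opening: 0.0278
gripper_force: 8.0
```

```bash
python3 -m inch '[0,0,-3,0,15,0,0,-3,0,15]' 5;python3 -m inch '[0,0,-3,0,15,0,0,-3,0,15,0,0,-3,0,15]'
```

```text
t: 12.18
tool_pos: [0.499, 0.158, 0.0684]
orientation: [-3.089, -0.573, -0.005]
force: [1.1, 0.4, 7.4]
opening: 0.0274
gripper_force: 5.0
t: 12.43
tool_pos: [0.4997, 0.1583, 0.0663]
orientation: [-3.089, -0.573, -0.007]
force: [0.6, 0.4, 6.9]
opening: 0.028
gripper_force: 5.0
```

```bash
python3 -m inch '[0,0,2,0,15,0,0,2,0,15,4,1.5,2,0,15,8,3,1,0,15,12,4.6,0,0,15,16,6,-1,0,15,20,7.7,-2.5,0,15,23,9,-4.5,0,15,23,9,-4.5,0,15]' 4
python3 - <<'E'
from h import *
ims=[read_camera(n)["image"] for n in("scene","top")]
cv2.imwrite("pics/c3.png",np.hstack([cv2.resize(ims[0][110:230,350:470],(400,400)),cv2.resize(ims[1][150:270,180:300],(400,400))]))
E
```

```text
t: 13.18
tool_pos: [0.5216, 0.1671, 0.0598]
orientation: [-3.089, -0.573, -0.001]
force: [0.8, -0.0, 3.0]
opening: 0.0276
gripper_force: 4.0
```

View pics/c3.png

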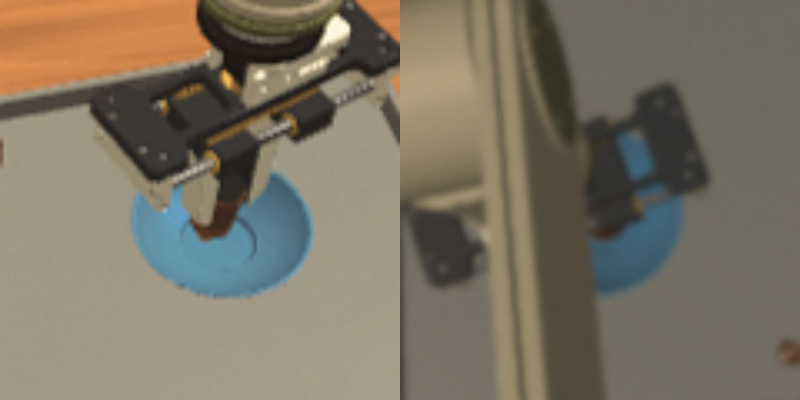

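The scene crop shows the foot at about (212,215), still nearly upright over the dish centre: the tenon slid rather than pivoting. I'll press it against the far slope with a lighter grip so it tips.

```bash
python3 -m inch '[4,1.5,0,0,15,8,3,0,0,15,12,4.5,0,0,15,16,6,-1,0,15,20,7.5,-2,0,15,24,9,-3,0,15,24,9,-3,0,15]' 3
python3 - <<'E'
from h import *
ims=[read_camera(n)["image"] for n in("scene","top")]
cv2.imwrite("pics/c4.png",np.hstack([cv2.resize(ims[0][130:220,365:455],(600,600),interpolation=2)]))
E
```

```text
t: 13.87
tool_pos: [0.5452, 0.1761, 0.0564]
orientation: [-3.089, -0.573, 0.0]
force: [0.3, 0.6, 0.3]
opening: 0.0278
gripper_force: 3.0
```

View pics/c4.png

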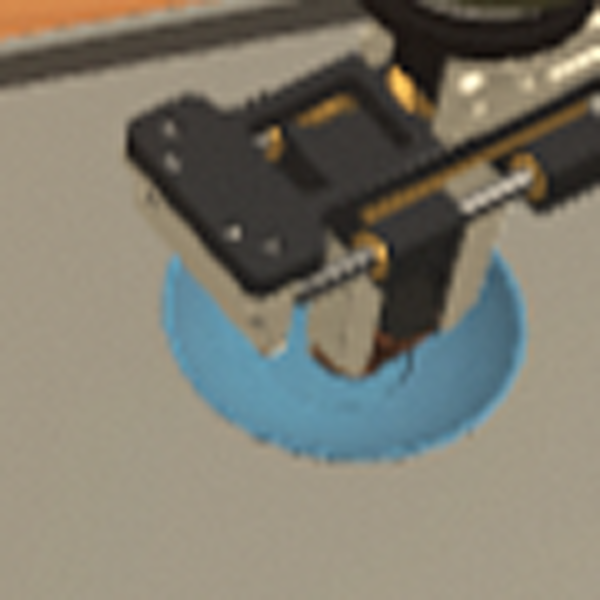

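The foot now looks tilted, with its lower end trailing back towards the robot at about (390,350). Contact force has gone to zero although the tip would be below the floor if the foot were upright. I'll keep lowering.

```bash
python3 -m inch '[0,0,-4,0,15,0,0,-8,0,15,0,0,-8,0,15]';python3 -m inch '[0,0,-4,0,15,0,0,-8,0,15,0,0,-8,0,15]'
```

```text
t: 14.22
tool_pos: [0.5447, 0.1759, 0.0484]
orientation: [-3.089, -0.573, -0.001]
force: [0.9, 0.3, 2.7]
opening: 0.0279
gripper_force: 3.0
t: 14.47
tool_pos: [0.5442, 0.1757, 0.0398]
orientation: [3.089, 0.573, -0.001]
force: [0.1, 0.7, 1.2]
opening: 0.0279
gripper_force: 3.0
```

```bash
python3 -m inch '[-2,-0.7,-3,0,15,-3,-1.1,-6,0,15,-3,-1.1,-6,0,15]';python3 -m inch '[-2,-0.7,-3,0,15,-3,-1.1,-5,0,15,-3,-1.1,-5,0,15]'
python3 - <<'E'
from h import *
ims=[read_camera(n)["image"] for n in("scene","top")]
cv2.imwrite("pics/c5.png",np.hstack([cv2.resize(ims[0][130:220,365:455],(600,600),interpolation=2)]))
E
```

```text
t: 14.72
tool_pos: [0.5406, 0.1744, 0.0337]
orientation: [3.089, 0.573, -0.003]
force: [0.5, 0.4, 1.4]
opening: 0.0295
gripper_force: 3.0
t: 14.97
tool_pos: [0.5377, 0.1733, 0.0289]
orientation: [3.089, 0.573, -0.002]
force: [-0.4, 0.2, -1.0]
opening: 0.0296
gripper_force: 3.0
```

View pics/c5.png

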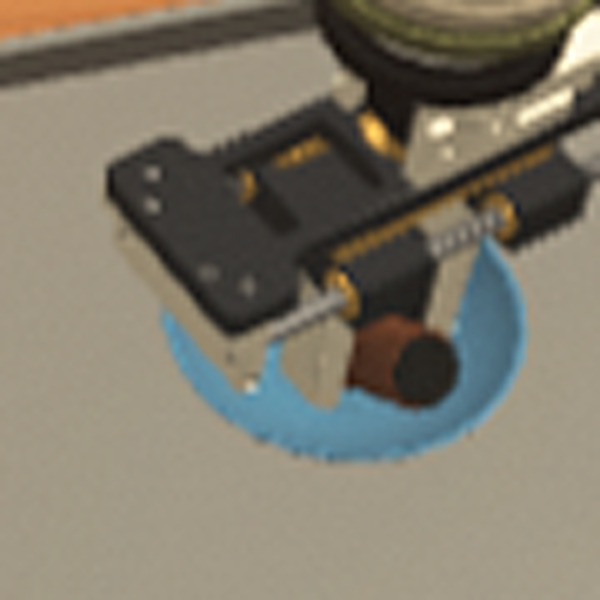

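The foot lies on its side between the fingers, with its sole at (425,370) facing away from the robot. I'll lower the last few millimetres to contact.

```bash
python3 -m inch '[-1,-0.4,-3,0,15,-1,-0.4,-3,0,15]';python3 -m inch '[-1,-0.4,-3,0,15,-1,-0.4,-3,0,15]'
```

```text
t: 15.23
tool_pos: [0.5368, 0.173, 0.0258]
orientation: [3.089, 0.573, -0.002]
force: [0.7, -0.7, 0.2]
opening: 0.03
gripper_force: 3.0
t: 15.4
tool_pos: [0.5367, 0.1729, 0.0236]
orientation: [-3.089, -0.573, -0.001]
force: [0.9, 0.7, 2.8]
opening: 0.0296
gripper_force: 3.0
```

```bash
python3 -m inch '[0,0,1,0,34,0,0,1,0,36,0,0,1,0,38,0,0,6,0,40,0,0,14,0,42,0,0,30,0,50,0,0,60,0,50,0,0,100,0,50,0,0,130,0,50,0,0,130,0,50]';python3 -m inch '[-40,-10,0,0,50,-80,-20,0,0,50,-115,-30,0,0,50,-150,-40,0,0,50,-150,-40,0,0,50,-150,-40,0,0,50,-150,-40,0,0,50,-150,-40,0,0,50]'
python3 - <<'E'
from h import *
ims=[read_camera(n)["image"] for n in("scene","top")]
cv2.imwrite("pics/c6.png",np.vstack([cv2.resize(ims[0][100:250,215:470],(510,300)),cv2.resize(ims[1][150:270,180:435],(510,240))]))
E
```

```text
t: 16.23
tool_pos: [0.5411, 0.1739, 0.163]
orientation: [-3.088, -0.573, -0.02]
force: [0.9, -0.5, 0.7]
opening: 0.0464
gripper_force: 0.0
t: 16.9
tool_pos: [0.388, 0.1331, 0.1547]
orientation: [-3.089, -0.573, -0.003]
force: [-0.3, 0.1, 0.2]
opening: 0.0463
gripper_force: 0.0
```

View pics/c6.png

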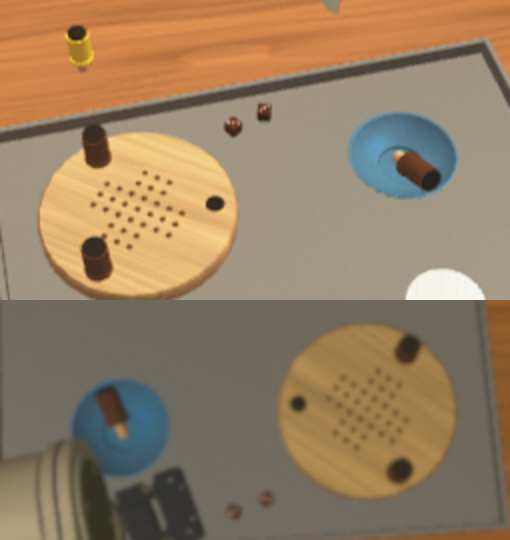

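The foot lies on its side in the dish, at (417,168) in the upper crop. The other two feet are upright and seated, and the dice and look-alikes are unmoved. Handing in.

```bash
python3 -c "
from plant import job
print(job.close_job())"
```

```text
the job is handed in; nothing more can be done
None
```

Rocking showed one loose foot, the one nearest the dish; I lifted it out and laid it on its side in the blue dish, left the two sound feet seated, and handed the job in at about 17 s (no verdict returned).

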